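# Blow a wet tube rack dry with the two-stage gun

### The job

Set the orange tube rack down gently, upright, in the middle of the black drip tray in front of the blow gun's nozzle, its long side along the tray's long side. Then open the gas cock fully, squeeze the gun's red trigger right through its pressure point to full flow, hold it there for two seconds and let go, and after that shut the cock fully again. Leave the rack in the tray and do not disturb the glass bottle, the tip carton or the wash bottle.

Things in the scene. Friction and masses are not known exactly. Their poses are not given: they have to be found in the camera images.
- station: Fixed blow-off station. Origin at bench level; +x away from the robot, +y to its left, z up (may be yawed). Pale grey deck 10 mm thick, x -190 to 175, y -100 to 220 mm; drip tray at its front; behind it a grey console (x 15 to 172, y -80 to 100, up to 172 mm high) whose metal top slopes 27 degrees up away from the robot, with the blue gun above it; gas cock on its left.
- tray_floor (a point): Centre of the inner floor of the black drip tray, 14 mm above the bench; axes as the station's. The tray is 110 mm (station x) by 170 mm (station y) outside, walls 4 mm thick, rim 8 mm above its floor. The nozzle's tip is 75 mm behind this point (station +x) and 98 mm above it.
- tube_rack: The orange rack for micro tubes: 52 x 112 x 46 mm (its x, y, z; its straight side walls are 40 mm high, the tube caps stand above), 0.06 to 0.11 kg, loose, standing on the bench between the station and the centrifuge (any other rack in the room is not meant). Origin: centre of its underside; z up. Grasp across its 52 mm width.
- blow_gun: Blue gun, fixed, lying on its side along the slope. Origin on the barrel's axis; x along the barrel, from nozzle backwards up the slope; y along the pistol grip outward (station +y); z normal to the slope, 27 degrees off vertical, leaning to the robot. In mm: barrel dia 28, x -50 to 63, nozzle to -117; grip x -7 to 18, z -13 to 13, y to 119, then a pipe; metal slope at z -45; nothing above z 15.
- squeeze_point (a point): Point in the grip, gun (0, 70, 0) mm, midway between the grip's back and the front of the squeezed trigger; axes as the gun's. Tool along gun -z (27 degrees tilted), fingers closing along gun x: one finger behind the grip, one before the trigger. Grip and released trigger together span gun x -33 to 18 mm here; squeezed home, 37 mm in all.
- trigger (a joint): Red trigger, rad: 0 released, 0.28 at its hard stop against the grip side; sprung, returns by itself. Blade 8 x 18 x 70 mm along the front of the grip, hinged at gun (-22, 18, 0) mm. Force at the squeeze point: 3 to 6 N up to the pressure point at 0.14 rad, where a brass plunger steps it up to 11 N, then 15 N at the stop. Full flow is beyond 0.23.
- trigger_pad (a point): Point on the front face of the trigger, 53 mm from its hinge, where to press it (moves with it).
- cock (a joint): Gas cock's yellow handle, rad: 0 shut (hard stop; handle across the pipe, pointing to station +y), 1.571 fully open (hard stop; along the pipe, pointing to station -x). Opens anticlockwise seen from above; needs about 2.5 N at the grip point and stays where it is left. May start up to 0.25 rad from shut.
- cock_axis (a point): On the vertical axis of the cock at the handle's mid height, 92 mm above the bench; axes as the station's.
- cock_grip (a point): Middle of the handle's yellow sleeve, 68 mm from the axis, where to take it. Sleeve 16 mm wide, 18 mm high, from 32 to 100 mm from the axis. Axes turn with the handle; own +y points outward along it. The pipe's top is 38 mm below this point.
- glass_bottle: Bystander: screw-cap glass bottle with orange cap, 86 mm in diameter, 160 mm high, loose. Origin: centre of its underside.
- tip_carton: Bystander: plain box with blue lid, 68 x 110 x 70 mm (its x, y, z), loose. Origin: centre of its underside.
- wash_bottle: Bystander: wash bottle with red cap and bent white spout, 58 x 106 mm (its x, y), 199 mm high, loose, left of the station. Origin: under the middle of its outline.

How it is judged (in metres and radians):
On the way, in this order (a step that is already met when the one before it is completed fails the run):
1. the orange rack stands in the middle of the drip tray, let go (x of tube_rack in the frame of tray_floor between -0.022 and 0.022 m and y of tube_rack in the frame of tray_floor between -0.022 and 0.022 m and z of tube_rack in the frame of tray_floor below 0.006 m and angle between tube_rack's own z axis and vertical below 0.12 rad and angle between the y axis of tube_rack and the y axis of station, either way round below 0.2 rad and linear speed of tube_rack below 0.02 m/s and contact force between the fingers and tube_rack below 0.2 N), for 0.2 s.
2. the cock is fully open (value of joint cock above 1.45 rad), for 0.2 s.
3. the trigger is held in its second stage, at full flow, with the cock open (value of joint trigger above 0.23 rad and value of joint cock above 1.4 rad), for 1.8 s.
4. the trigger is let go while the cock is still open (value of joint trigger below 0.03 rad and value of joint cock above 1.4 rad), for 0.1 s.
At the end, for the whole second after the job is handed in: The orange rack stands upright on the floor of the drip tray, at rest, its centre within 22 mm of the tray's centre along each side and its long side within 0.2 rad of the tray's; the cock is shut (under 0.1 rad); the trigger is released (under 0.03 rad) (all of step 1 and value of joint cock below 0.1 rad and value of joint trigger below 0.03 rad); the robot touches nothing.
It fails at once if the glass bottle is disturbed (moved more than 20 mm or tipped) (distance of glass_bottle from where it was at the start of the episode above 0.02 m or angle between glass_bottle's own z axis and vertical above 0.4 rad).
It fails at once if the tip carton is disturbed (moved more than 20 mm or tipped) (distance of tip_carton from where it was at the start of the episode above 0.02 m or angle between tip_carton's own z axis and vertical above 0.4 rad).
It fails at once if the wash bottle is disturbed (moved more than 20 mm or tipped) (distance of wash_bottle from where it was at the start of the episode above 0.02 m or angle between wash_bottle's own z axis and vertical above 0.4 rad).
It fails at once if the rack is dropped (falls free faster than 0.7 m/s) (linear speed of tube_rack above 0.7 m/s and contact force between the fingers and tube_rack below 0.05 N).
It also fails if it takes over 72 s, if anything falls off the work surface, if the arm or the gripper's body presses on something with over 40 N, if the wrist force passes 120 N, or if a joint passes its speed limit or range.

### The arm

A 6-joint arm with a two-finger parallel gripper is mounted at the origin on a cart in front of the work surface, level with it; the furniture and walls round the work are solid. World frame = base frame: x ahead of the robot, y to its left, z up, the work surface at z = 0. Lengths are in mm, angles in rad, forces in N, time in s.
With the tool pointing down it reaches from about 275 to 1000 mm from the base axis. Payload 8.4 kg.
Tool frame: the origin (TCP) lies midway between the tips of the shut fingers; the grasp point (between the pads) lies grip_depth behind it (grip_depth is the distance from the TCP to the grasp point, in mm); z points along the fingers, y is the line along which they close (so a half turn about z gives the same grasp; the last joint's range is limited). The gripper opens to 85 mm and grips with 20 to 120 N. Pads are 22 mm wide; open, the fingers measure 114 mm over their backs; the gripper's body (76 mm by 85 mm) begins 54 mm behind the grasp point. The pads swing forward as they close: fully open they stand 13 mm farther back than shut.
Start: joints at [-1.145, 0.353, 1.633, -0, 1.155, -0.002], TCP at [259.293, -568.678, 231.281] pointing down, gripper open.
Joint ranges: [-2.63, 2.63], [-0.92, 2.1], [0.06, 2.66], [-1.3, 4.44], [0, 2.69], [-3.02, 3.02]. Speed limits (rad/s): [2.22, 2.22, 2.79, 3.14, 3.14, 3.14].

### API

Orientations are given as [roll, pitch, yaw] about the fixed x, y, z axes, in that order (R = Rz(yaw) Ry(pitch) Rx(roll)).
In Python, from rig import * gives the robot as it stands.
- The arm moves only by the shell command python3 -m creep 'ROWS' [FORCE]. ROWS is JSON, a list of rows, each an object of numbers: "x", "y", "z": the shift along the tool's x, y, z in mm; "rx", "ry", "rz": the turn, a rotation vector about the tool's x, y, z in rad; "hand": the finger opening in mm, from 0 to 85.4. A call has 1 to 20 rows; each row shifts and turns the commanded pose from where the row before left it, along the tool's axes as they then stand; what a row does not reach is not made up. A row lasts 1/8 s, in which the tool goes at most 62.5 mm and 10.7 degrees, less where a joint would pass 70% of its speed; a pose out of reach is approached as far as the arm can. A call with a gripper value outside its range is refused whole. The fingers move at their own pace and stop on an object; FORCE is the grip in N (left out, the last holds). Time passes only in rows, so rows that do not move let the fingers close. It gives the time, the measured TCP pose, the force, the opening and the grip force at its end, in the units of the state.
- sense(): the state, without advancing time (a new reading comes with each control period).
- grab_frame(name): name is "scene" or "side" or "wrist"; returns the picture (384x512x3 uint8, red, green, blue); there is no depth.
- get_calibration(name): a dict with "K" (3x3 intrinsics, pixels), "R" (3x3) and "t" (3): a world point X has camera coordinates R X + t. Camera axes: x right, y down, z forward; pixel columns grow to the right and rows downward; lengths in mm; the calibration is good to about 2 mm. A picture is of the moment at which its call begins: read the wrist's pose just before it. get_calibration takes no time and is no camera call; for the wrist camera it gives the pose at the moment of the call.
- sign_off(): hands the job in; it is judged then, once.
The state is a dict: "clock": time; "qpos": joint angles; "qvel": joint speeds; "joint_efforts": joint torques, N m; "eef_pos": TCP position; "tcp_rot": TCP orientation; "contact_force": force on the tool from outside, world axes, zero at the start; "wrist_torque": the same for the moment, N m; "opening": opening from 0.0 (shut) to 1.0 (fully open); "grasp_force": force on a finger pad.
Only numpy, scipy, OpenCV 4.12 (cv2) and the standard library are available. Lean on these libraries where they do the work, as an engineer would, in place of code of your own. Each camera call takes 0.05 s, during which the arm holds its last target. There are 200 camera calls.

## Working session

There is one attempt and no reset: what is moved stays moved. The work goes in short steps, Python scripts to look and compute and a shell command to move; the robot and the scene stay as the last step left them, time stands still between calls to the robot, and variables do not carry over. Pictures are saved under pics/ and viewed, at most 10 in all, crops included, and the job is handed in when it is done.

```bash
ls; mkdir -p pics
python3 - <<'E'
from rig import *
import cv2
s=sense(); print(s)
for n in ("scene","side","wrist"):
    c=get_calibration(n); f=grab_frame(n); cv2.imwrite(f"pics/{n}0.png",f[:,:,::-1]); print(n,c)
a=[cv2.imread(f"pics/{n}0.png") for n in("scene","side")]
for n,i in zip(("scene","side"),a): cv2.imwrite(f"pics/{n}0b.png",cv2.resize(i,(800,600),interpolation=cv2.INTER_CUBIC))
E
```

```text
pics
{'clock': 0.0, 'qpos': array([-1.14541327e+00,  3.53664735e-01,  1.63414926e+00, -1.87924727e-05,
        1.15518841e+00, -2.38903330e-03]), 'qvel': array([-0.00135371,  0.00068867,  0.00257767,  0.0009281 ,  0.00069179,
       -0.00051772]), 'joint_efforts': array([ 2.03945478e-03, -6.05245256e+01, -3.42065656e+01,  9.13294434e-05,
        9.36351833e-03, -1.45862185e-05]), 'eef_pos': array([ 259.07976308, -568.24293006,  230.54484654]), 'tcp_rot': array([-3.14018286e+00,  1.38139821e-05,  4.27779694e-01]), 'contact_force': array([-0.04413714, -0.22095982, -0.16240862]), 'wrist_torque': array([-0.00169983,  0.05369927,  0.04054144]), 'grasp_force': 0.0, 'opening': 1.0016010324078604}
scene {'K': array([[459.85173204,   0.        , 254.18510704],
       [  0.        , 459.85173204, 196.68603558],
       [  0.        ,   0.        ,   1.        ]]), 'R': array([[ 0.69612124, -0.71790976,  0.00456094],
       [-0.34557804, -0.34064476, -0.87437805],
       [ 0.62927819,  0.60709697, -0.48522389]]), 't': array([-370.62573177,  313.9112455 , 1376.16092387])}
side {'K': array([[451.25977163,   0.        , 256.99721289],
       [  0.        , 451.25977163, 188.86188889],
       [  0.        ,   0.        ,   1.        ]]), 'R': array([[ 1.30277312e-01, -9.91477227e-01,  8.54403831e-04],
       [-7.21604242e-01, -9.54076636e-02, -6.85700150e-01],
       [ 6.79937600e-01,  8.87146310e-02, -7.27883627e-01]]), 't': array([ -38.94730156,  489.14380527, 1340.56774545])}
wrist {'K': array([[264.81349208,   0.        , 256.05556536],
       [  0.        , 264.81349208, 193.85433722],
       [  0.        ,   0.        ,   1.        ]]), 'R': array([[ 4.13878612e-01, -9.10332016e-01, -3.38673463e-04],
       [-8.72345620e-01, -3.96714551e-01,  2.85710842e-01],
       [-2.60226084e-01, -1.17954166e-01, -9.58315814e-01]]), 't': array([-625.24097385,  -35.1738524 ,  378.90396187])}
```

View pics/scene0b.png

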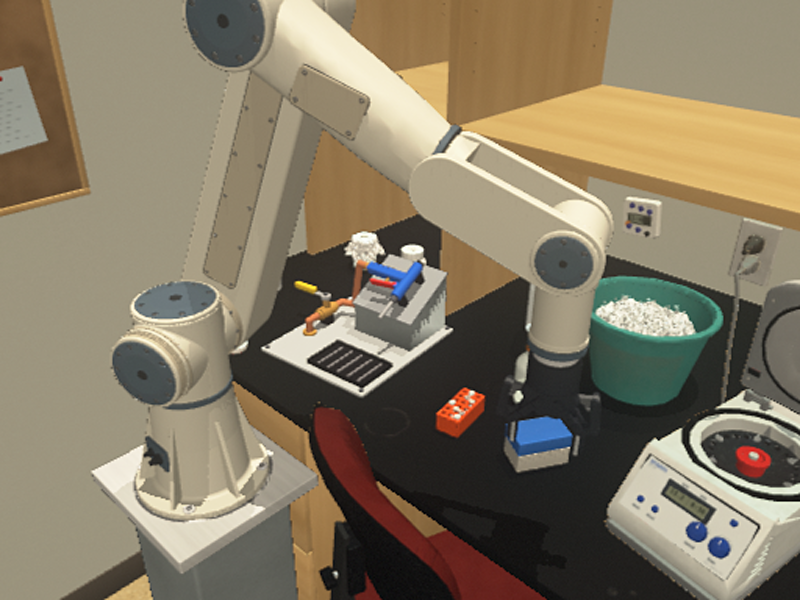

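View pics/side0b.png

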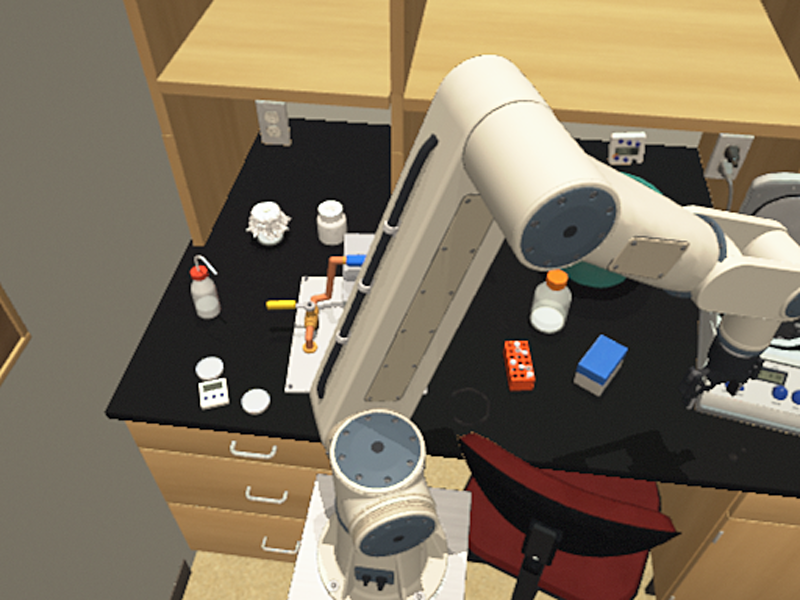

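The scene view shows the rack at (460,412), the tray at (350,363), and deck corners at (263,348), (362,391) and (452,328). The side view shows the rack at (519,365), the carton at (601,365), the bottle at (550,300), the wash bottle at (205,295) and the cock handle at (282,304).

```bash
cat > h.py <<'E'
from rig import *
import numpy as np, cv2
from scipy.spatial.transform import Rotation as Rn
from scipy.optimize import least_squares
def ray(c,uv,z):
    d=c["R"].T@np.linalg.inv(c["K"])@np.array([uv[0],uv[1],1.]); o=-c["R"].T@c["t"]
    return o+d*(z-o[2])/d[2]
def proj(c,X):
    p=(c["R"]@np.atleast_2d(X).T).T+c["t"]; q=(c["K"]@p.T).T; return q[:,:2]/q[:,2:]
def boxsil(c,p,dx,dy,dz,shape=(384,512),S=4):
    x,y,yaw=p[:3]; R=Rn.from_euler('z',yaw).as_matrix()
    V=np.array([[a*dx/2,b*dy/2,h] for a in(-1,1) for b in(-1,1) for h in(0,dz)])@R.T+[x,y,0]
    hull=cv2.convexHull((proj(c,V)).astype(np.float32))[:,0]
    m=np.zeros((shape[0]*S,shape[1]*S),np.uint8); cv2.fillPoly(m,[np.round((hull+.5)*S-.5).astype(np.int32)],1)
    return m
def orange(f):
    h=cv2.cvtColor(f,cv2.COLOR_RGB2HSV); return ((h[...,0]<14)&(h[...,1]>170)&(h[...,2]>110)).astype(np.uint8)
def pose(): 
    s=sense(); return s["eef_pos"],Rn.from_euler('xyz',s["tcp_rot"]).as_matrix()
E
python3 - <<'E'
from h import *
k=1.5625
sc=get_calibration("scene"); sd=get_calibration("side")
for n,uv in dict(FL=(263,348),FR=(362,391),BR=(452,328)).items(): print(n,ray(sc,np.array(uv)/k,10).round())
print("sideFL",ray(sd,np.array((286,390))/k,10).round())
for n,c,uv,z in (("carton",sd,(595,378),20),("bottle",sd,(547,325),0),("wash",sd,(207,314),0),("cart_sc",sc,(538,465),0),("rack",sc,(460,410),30),("rack",sd,(519,362),40)): print(n,ray(c,np.array(uv)/k,z).round())
for n in("scene","side"):
    m=orange(cv2.imread(f"pics/{n}0.png")[:,:,::-1]); N,l,st,ce=cv2.connectedComponentsWithStats(m)
    print(n,[(tuple(st[i]),ce[i].round(1)) for i in range(1,N) if st[i][4]>60])
E
```

```text
FL [337. 264.  10.]
FR [383. -36.  10.]
BR [732.  -1.  10.]
sideFL [337. 267.  10.]
carton [ 454. -422.   20.]
bottle [ 618. -319.    0.]
wash [544. 521.   0.]
cart_sc [ 463. -448.    0.]
rack [ 461. -252.   30.]
rack [ 462. -248.   40.]
scene [((np.int32(279), np.int32(248), np.int32(31), np.int32(32), np.int32(506)), array([293.8, 264.2])), ((np.int32(471), np.int32(286), np.int32(22), np.int32(19), np.int32(289)), array([481.3, 294.9]))]
side [((np.int32(122), np.int32(170), np.int32(11), np.int32(9), np.int32(76)), array([127. , 174.1])), ((np.int32(350), np.int32(173), np.int32(14), np.int32(13), np.int32(63)), array([355.3, 181.3])), ((np.int32(323), np.int32(218), np.int32(20), np.int32(32), np.int32(362)), array([331.9, 234.6]))]
```

```bash
cat >> h.py <<'E'
def fitrack(views,p0,dz=40,dims=(52,112)):
    from scipy.optimize import minimize
    ms=[]
    for f,c in views:
        m=orange(f); m=cv2.morphologyEx(m,cv2.MORPH_CLOSE,np.ones((5,5)))
        u=proj(c,[p0[0],p0[1],20])[0]; N,l,st,ce=cv2.connectedComponentsWithStats(m)
        ok=[i for i in range(1,N) if st[i][4]>60]; i=min(ok,key=lambda i:np.hypot(*(ce[i]-u)))
        pts=np.argwhere(l==i)[:,::-1]; q=np.zeros_like(m); cv2.fillPoly(q,[cv2.convexHull(pts.astype(np.int32))],1)
        ms.append((cv2.resize(q,None,fx=4,fy=4,interpolation=cv2.INTER_NEAREST),c))
    def cost(p): return np.mean([(np.sum(a!=boxsil(c,p,*dims,dz)))/a.sum() for a,c in ms])
    best=min((minimize(cost,[p0[0],p0[1],y],method='Nelder-Mead',options=dict(initial_simplex=[[p0[0],p0[1],y],[p0[0]+15,p0[1],y],[p0[0],p0[1]+15,y],[p0[0],p0[1],y+.3]])) for y in p0[2]),key=lambda r:r.fun)
    return best.x,best.fun
E
python3 - <<'E'
from h import *
V=[(cv2.imread(f"pics/{n}0.png")[:,:,::-1].copy(),get_calibration(n)) for n in("scene","side")]
print(fitrack(V,(461,-250,(-1.9,-1.5,-1.1))))
for v in V: print(fitrack([v],(461,-250,(-1.9,-1.5,-1.1))))
w=get_calibration("wrist"); p,R=pose(); print("cam in tool",R.T@(-w["R"].T@w["t"]-p), "fwd in tool",R.T@w["R"][2],"right",R.T@w["R"][0])
E
```

```text
(array([ 469.75000442, -248.11254762,   -1.42607565]), np.float64(0.08038349500207015))
(array([ 468.76637758, -245.31240173,   -1.40407479]), np.float64(0.03585423197492163))
(array([ 470.79969244, -249.50932872,   -1.4209212 ]), np.float64(0.03891509433962264))
cam in tool [  73.87538495    0.70560116 -142.34923651] fwd in tool [-2.85707763e-01  6.08498470e-04  9.58316599e-01] right [-1.06517076e-03  9.99998979e-01 -9.52530096e-04]
```

```bash
python3 -m creep '[{"z":-30},{"x":30,"y":-28,"z":-8},{"x":33,"y":-28,"z":-8},{"x":33,"y":-28,"z":-8},{"x":33,"y":-28,"z":-8},{"x":33,"y":-28,"z":-8},{"x":33,"y":-28,"z":-8},{"x":33,"y":-28,"z":-8},{"x":33,"y":-28,"z":-8},{"x":33,"y":-28,"z":-8},{"x":33,"y":-28,"z":-8},{"x":33,"y":-28,"z":-8},{"x":26,"y":-30},{"rz":0.14},{"rz":0.138},{},{}]'
python3 - <<'E'
from h import *
w=get_calibration("wrist"); f=grab_frame("wrist"); cv2.imwrite("pics/w1.png",f[:,:,::-1]); 
cv2.imwrite("pics/w1b.png",cv2.resize(f[:,:,::-1],(800,600),interpolation=cv2.INTER_CUBIC)); np.savez("w1.npz",**w)
print(pose()[0],sense()["tcp_rot"]); print(fitrack([(f,w)],(469,-248,(-1.42,))))
E
```

```text
[ 259.19459083 -568.43037095  230.85789544] [-3.14076748e+00 -7.69905106e-06  4.27835979e-01]schema error: expected keys x, y, z, rx, ry, rz, hand
Traceback (most recent call last):
  File "h.py", line 26, in fitrack
    ok=[i for i in range(1,N) if st[i][4]>60]; i=min(ok,key=lambda i:np.hypot(*(ce[i]-u)))
                                                 ~~~^^^^^^^^^^^^^^^^^^^^^^^^^^^^^^^^^^^^^^
ValueError: min() iterable argument is empty
```

View pics/w1b.png

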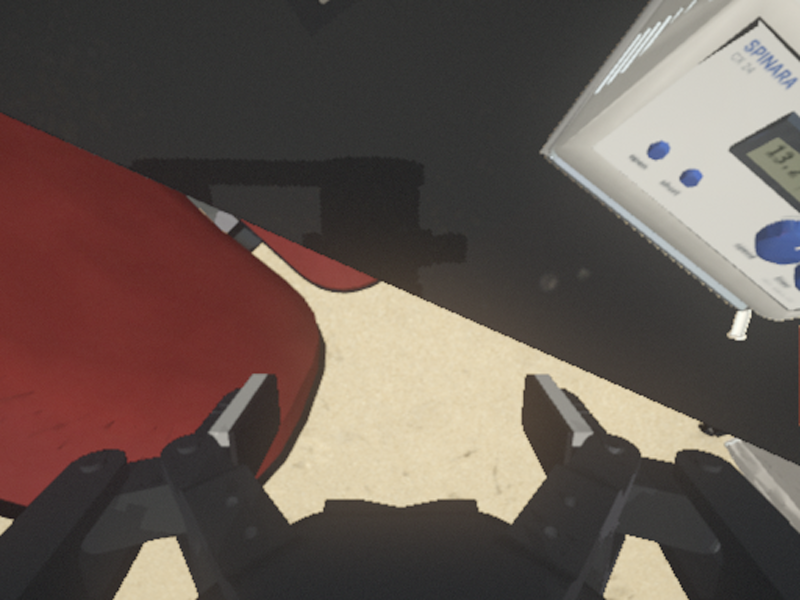

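The picture shows only the chair, the bench edge and the centrifuge, because the call was refused over its empty rows. I'm resending it without them.

```bash
python3 -m creep '[{"z":-30},{"x":30,"y":-28,"z":-8},{"x":33,"y":-28,"z":-8},{"x":33,"y":-28,"z":-8},{"x":33,"y":-28,"z":-8},{"x":33,"y":-28,"z":-8},{"x":33,"y":-28,"z":-8},{"x":33,"y":-28,"z":-8},{"x":33,"y":-28,"z":-8},{"x":33,"y":-28,"z":-8},{"x":33,"y":-28,"z":-8},{"x":33,"y":-28,"z":-8},{"x":26,"y":-30},{"rz":0.14},{"rz":0.138},{"z":0},{"z":0}]'
python3 - <<'E'
from h import *
w=get_calibration("wrist"); f=grab_frame("wrist"); cv2.imwrite("pics/w2.png",f[:,:,::-1]); 
cv2.imwrite("pics/w2b.png",cv2.resize(f[:,:,::-1],(800,600),interpolation=cv2.INTER_CUBIC)); np.savez("w2.npz",**w)
print(pose()[0],sense()["tcp_rot"]); print(fitrack([(f,w)],(469,-248,(-1.42,))))
E
```

```text
[ 259.20923898 -568.49857513  230.95542781] [-3.14097693e+00 -2.58793535e-05  4.27757595e-01]schema error: expected keys x, y, z, rx, ry, rz, hand
Traceback (most recent call last):
  File "h.py", line 26, in fitrack
    ok=[i for i in range(1,N) if st[i][4]>60]; i=min(ok,key=lambda i:np.hypot(*(ce[i]-u)))
                                                 ~~~^^^^^^^^^^^^^^^^^^^^^^^^^^^^^^^^^^^^^^
ValueError: min() iterable argument is empty
```

View pics/w2b.png

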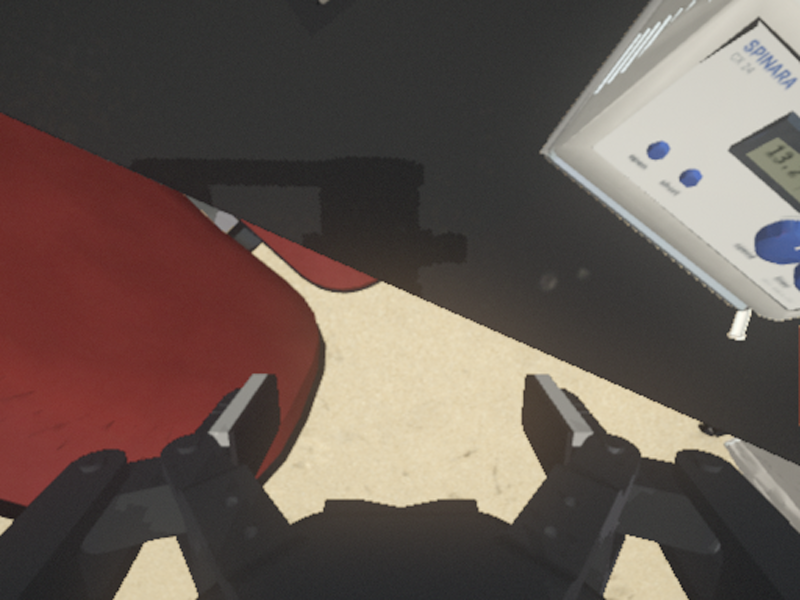

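Same view as before, with nothing moved. Every row apparently needs all seven keys.

```bash
python3 -m creep '[{"x":0,"y":0,"z":-30,"rx":0,"ry":0,"rz":0,"hand":85},{"x":30,"y":-28,"z":-8,"rx":0,"ry":0,"rz":0,"hand":85},{"x":33,"y":-28,"z":-8,"rx":0,"ry":0,"rz":0,"hand":85},{"x":33,"y":-28,"z":-8,"rx":0,"ry":0,"rz":0,"hand":85},{"x":33,"y":-28,"z":-8,"rx":0,"ry":0,"rz":0,"hand":85},{"x":33,"y":-28,"z":-8,"rx":0,"ry":0,"rz":0,"hand":85},{"x":33,"y":-28,"z":-8,"rx":0,"ry":0,"rz":0,"hand":85},{"x":33,"y":-28,"z":-8,"rx":0,"ry":0,"rz":0,"hand":85},{"x":33,"y":-28,"z":-8,"rx":0,"ry":0,"rz":0,"hand":85},{"x":33,"y":-28,"z":-8,"rx":0,"ry":0,"rz":0,"hand":85},{"x":33,"y":-28,"z":-8,"rx":0,"ry":0,"rz":0,"hand":85},{"x":33,"y":-28,"z":-8,"rx":0,"ry":0,"rz":0,"hand":85},{"x":26,"y":-30,"z":0,"rx":0,"ry":0,"rz":0,"hand":85},{"x":0,"y":0,"z":0,"rx":0,"ry":0,"rz":0.14,"hand":85},{"x":0,"y":0,"z":0,"rx":0,"ry":0,"rz":0.138,"hand":85},{"x":0,"y":0,"z":0,"rx":0,"ry":0,"rz":0,"hand":85}]'
python3 - <<'E'
from h import *
w=get_calibration("wrist"); f=grab_frame("wrist"); cv2.imwrite("pics/w3.png",f[:,:,::-1]); 
cv2.imwrite("pics/w3b.png",cv2.resize(f[:,:,::-1],(800,600),interpolation=cv2.INTER_CUBIC)); np.savez("w3.npz",**w)
print(pose()[0],sense()["tcp_rot"]); print(fitrack([(f,w)],(469,-248,(-1.42,))))
E
```

```text
clock: 2.25
eef_pos: [470.2, -100.8, 349.2]
tcp_rot: [-3.142, 0.0, 0.151]
contact_force: [-0.7, 0.7, 0.1]
opening: 0.994
grasp_force: 0.0
[ 470.22070354 -100.95843871  349.27605992] [-3.14156682e+00  2.69082817e-05  1.52798177e-01]
(array([ 470.53958963, -249.59048742,   -1.40455082]), np.float64(0.10405836483931948))
```

View pics/w3b.png

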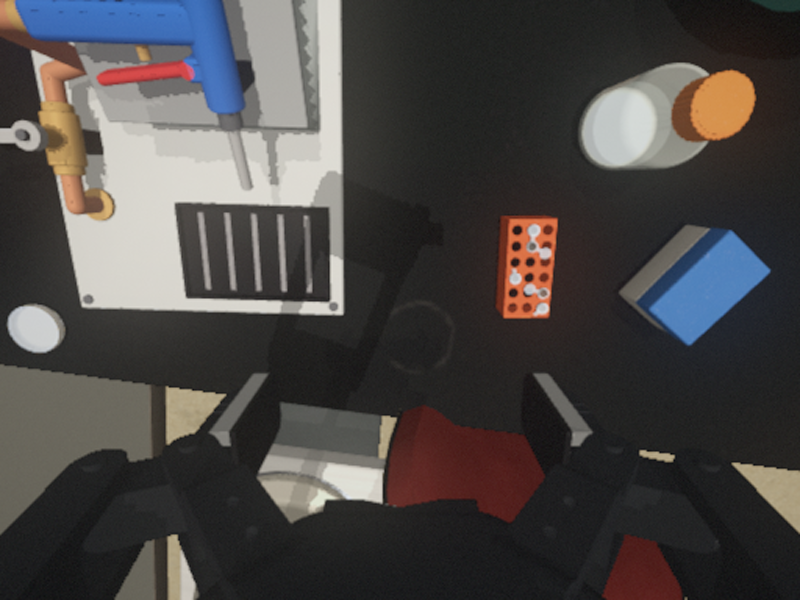

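The view shows the tray rim corners at (188,299), (329,300), (329,208) and (177,204), deck front corners at (83,310) and (343,314), the nozzle tip at (248,188), the cock's hub at (25,135) and the rack at (528,267). The carton is to the right and the bottle behind it.

```bash
python3 - <<'E'
from h import *
w=dict(np.load("w3.npz")); k=1.5625
P=lambda u,v,z: ray(w,(np.array([u,v])+.5)/k-.5,z)
T=[P(*q,22)[:2] for q in((188,299),(329,300),(329,208),(177,204))]  # FL FR BR BL
D=[P(*q,10)[:2] for q in((83,310),(343,314))]; N=P(248,188,112)[:2]; C=P(25,135,100)
G=[P(241,105,112),P(215,55,140)]
print("tray",np.round(T,1),np.mean(T,0)); print("deck",np.round(D,1)); print("noz",N.round(1),"cock",C.round(1))
tl=[(-55,85),(-55,-85),(55,-85),(55,85)]
def res(p):
    x,y,a,tx,ty=p; R=np.array([[np.cos(a),-np.sin(a)],[np.sin(a),np.cos(a)]])
    r=[R@np.add(q,(tx,ty))+(x,y)-m for q,m in zip(tl,T)]+[R@np.array(q)+(x,y)-m for q,m in zip(((-190,220),(-190,-100)),D)]+[R@np.array((tx+75,ty))+(x,y)-N]
    return np.ravel(r)
s=least_squares(res,(540,80,.12,-120,0),loss='soft_l1',f_scale=3); p=s.x; print(p.round(3), res(p).round(1))
a=p[2];R=np.array([[np.cos(a),-np.sin(a)],[np.sin(a),np.cos(a)]]); print("tray c",R@p[3:]+p[:2]); print("cock in st",R.T@(C[:2]-p[:2]))
V=[(cv2.imread(f"pics/{n}.png")[:,:,::-1].copy(),get_calibration(n) if n!="w3" else w) for n in("scene0","side0","w3")]
V=[(f,get_calibration("scene")) if i==0 else (f,get_calibration("side")) if i==1 else (f,c) for i,(f,c) in enumerate(V)] if 0 else V
E
sed -i 's/zzz//' h.py
```

```text
tray [[372.9 137.3]
 [396.5 -27.4]
 [502.2 -16.7]
 [481.4 149.8]] [438.23028993  60.74234161]
deck [[335.3 269.6]
 [377.5 -44.5]]
noz [516.6  41.7] cock [531.6 242.  100. ]
[ 5.52519e+02  7.73630e+01  1.28000e-01 -1.14987e+02 -3.16800e+00] [ 0.6 -0.5 -1.2 -4.5  2.1 -1.1  1.1  1.1  0.6  1.6 -0.6 -1.6 -3.3 27.4]
tray c [438.88370526  59.50144436]
cock in st [  0.31656586 165.95288114]Traceback (most recent call last):
  File "<stdin>", line 15, in <module>
ValueError: cameras: scene, side, wrist
```

```bash
python3 -c "
from rig import *
print(grip_depth)"; python3 -m creep '[{"x":-7,"y":47,"z":30,"rx":0,"ry":0,"rz":0,"hand":85},{"x":-7,"y":47,"z":30,"rx":0,"ry":0,"rz":0,"hand":85},{"x":-8,"y":47,"z":40,"rx":0,"ry":0,"rz":0,"hand":85},{"x":0,"y":5,"z":45,"rx":0,"ry":0,"rz":-0.008,"hand":85},{"x":0,"y":0,"z":45,"rx":0,"ry":0,"rz":0,"hand":85},{"x":0,"y":0,"z":45,"rx":0,"ry":0,"rz":0,"hand":85},{"x":0,"y":0,"z":40,"rx":0,"ry":0,"rz":0,"hand":85},{"x":0,"y":0,"z":25,"rx":0,"ry":0,"rz":0,"hand":85},{"x":0,"y":0,"z":0,"rx":0,"ry":0,"rz":0,"hand":85},{"x":0,"y":0,"z":0,"rx":0,"ry":0,"rz":0,"hand":85}]'
```

```text
18.700000000000003
clock: 3.55
eef_pos: [470.9, -249.1, 50.1]
tcp_rot: [3.141, -0.001, 0.159]
contact_force: [0.5, 0.1, 0.1]
opening: 0.997
grasp_force: 0.0
```

```bash
python3 -m creep '[{"x":0,"y":0,"z":20,"rx":0,"ry":0,"rz":0,"hand":85},{"x":0,"y":0,"z":20,"rx":0,"ry":0,"rz":0,"hand":85},{"x":0,"y":0,"z":0,"rx":0,"ry":0,"rz":0,"hand":70},{"x":0,"y":0,"z":0,"rx":0,"ry":0,"rz":0,"hand":50},{"x":0,"y":0,"z":0,"rx":0,"ry":0,"rz":0,"hand":40},{"x":0,"y":0,"z":0,"rx":0,"ry":0,"rz":0,"hand":40},{"x":0,"y":0,"z":0,"rx":0,"ry":0,"rz":0,"hand":40},{"x":0,"y":0,"z":0,"rx":0,"ry":0,"rz":0,"hand":40}]' 25
```

```text
clock: 4.55
eef_pos: [471.2, -249.1, 10.7]
tcp_rot: [3.14, -0.002, 0.158]
contact_force: [-0.8, 0.0, 8.0]
opening: 0.604
grasp_force: 27.1
```

```bash
python3 -m creep '[{"x":0,"y":0,"z":-10,"rx":0,"ry":0,"rz":0,"hand":40},{"x":0,"y":0,"z":-25,"rx":0,"ry":0,"rz":0,"hand":40},{"x":0,"y":0,"z":-40,"rx":0,"ry":0,"rz":0,"hand":40},{"x":0,"y":-20,"z":-40,"rx":0,"ry":0,"rz":0,"hand":40},{"x":2,"y":-40,"z":-15,"rx":0,"ry":0,"rz":0,"hand":40},{"x":2,"y":-40,"z":0,"rx":0,"ry":0,"rz":0,"hand":40},{"x":2,"y":-40,"z":0,"rx":0,"ry":0,"rz":0,"hand":40},{"x":2,"y":-40,"z":0,"rx":0,"ry":0,"rz":0,"hand":40},{"x":2,"y":-40,"z":0,"rx":0,"ry":0,"rz":0,"hand":40},{"x":2,"y":-40,"z":0,"rx":0,"ry":0,"rz":0,"hand":40},{"x":3,"y":-32,"z":0,"rx":0,"ry":0,"rz":0,"hand":40},{"x":3,"y":-18,"z":0,"rx":0,"ry":0,"rz":0,"hand":40},{"x":0,"y":0,"z":0,"rx":0,"ry":0,"rz":-0.16,"hand":40},{"x":0,"y":0,"z":0,"rx":0,"ry":0,"rz":-0.17,"hand":40},{"x":0,"y":0,"z":0,"rx":0,"ry":0,"rz":-0.17,"hand":40},{"x":0,"y":0,"z":0,"rx":0,"ry":0,"rz":-0.17,"hand":40},{"x":0,"y":0,"z":0,"rx":0,"ry":0,"rz":-0.17,"hand":40},{"x":0,"y":0,"z":0,"rx":0,"ry":0,"rz":-0.17,"hand":40},{"x":0,"y":0,"z":0,"rx":0,"ry":0,"rz":-0.17,"hand":40},{"x":0,"y":0,"z":0,"rx":0,"ry":0,"rz":-0.17,"hand":40}]'
```

```text
clock: 7.05
eef_pos: [439.4, 60.3, 140.1]
tcp_rot: [3.141, -0.0, 1.513]
contact_force: [-0.1, 0.6, -0.9]
opening: 0.61
grasp_force: 26.6
```

```bash
python3 -m creep '[{"x":0,"y":0,"z":0,"rx":0,"ry":0,"rz":-0.16,"hand":40},{"x":0,"y":0,"z":0,"rx":0,"ry":0,"rz":-0.03,"hand":40},{"x":0,"y":0,"z":0,"rx":0,"ry":0,"rz":0,"hand":40},{"x":0,"y":0,"z":0,"rx":0,"ry":0,"rz":0,"hand":40}]'
python3 - <<'E'
from h import *
w=get_calibration("wrist"); f=grab_frame("wrist"); cv2.imwrite("pics/w4.png",f[:,:,::-1]); 
cv2.imwrite("pics/w4b.png",cv2.resize(f[:,:,::-1],(800,600),interpolation=cv2.INTER_CUBIC)); np.savez("w4.npz",**w)
E
```

```text
clock: 7.55
eef_pos: [439.4, 60.4, 139.4]
tcp_rot: [3.141, -0.0, 1.696]
contact_force: [-0.1, -0.0, -0.8]
opening: 0.602
grasp_force: 26.6
```

View pics/w4b.png

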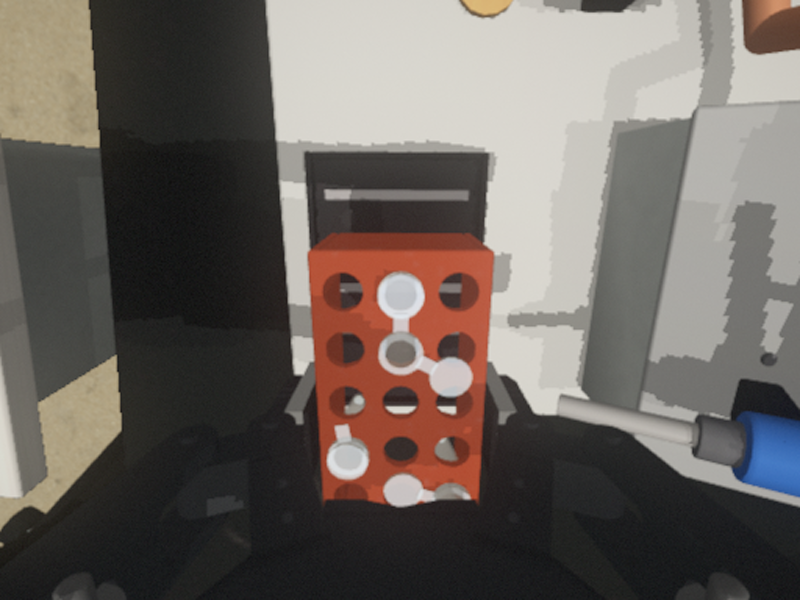

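The tray's far rim runs from (306,153) to (488,153), the rack's far top edge from (311,250) to (492,250), and the nozzle tip is at (560,407). The rack hangs straight.

Run:
```python
from h import *
w=dict(np.load("w4.npz")); k=1.5625
P=lambda u,v,z: ray(w,(np.array([u,v])+.5)/k-.5,z)[:2]
a=.128; ex=np.array([np.cos(a),np.sin(a)]); ey=np.array([-ex[1],ex[0]])
A,B=P(306,153,22),P(488,153,22); print("far rim",A,B,"yaw",np.arctan2(*(B-A)[::-1]),np.hypot(*(B-A)),"tray c",(A+B)/2-85*ey)
for dz in(0,): 
  A,B=P(311,250,169),P(492,250,169); print("rack far",A,B,np.hypot(*(B-A)),"yaw",np.arctan2(*(B-A)[::-1]),"rack c",(A+B)/2-56*ey)
N=P(560,407,112); t=np.array([438.9,59.5]); print("nozzle rel tray",ex@(N-t),ey@(N-t))
```

```text
far rim [374.56443828 140.29245907] [481.31712081 153.58952002] yaw 0.12392124973695307 107.57763270228416 tray c [438.79109422  62.63635936]
rack far [409.59948206 110.97373524] [458.80487718 117.09160923] 49.584264551971884 yaw 0.12369859439891663 rack c [441.35062223  58.49079823]
nozzle rel tray 75.65884821686554 -28.131412044796807
```

```bash
python3 -m creep '[{"x":2,"y":0,"z":25,"rx":0,"ry":0,"rz":0,"hand":40},{"x":0,"y":0,"z":30,"rx":0,"ry":0,"rz":0,"hand":40},{"x":0,"y":0,"z":25,"rx":0,"ry":0,"rz":0,"hand":40},{"x":0,"y":0,"z":15,"rx":0,"ry":0,"rz":0,"hand":40},{"x":0,"y":0,"z":8,"rx":0,"ry":0,"rz":0,"hand":40},{"x":0,"y":0,"z":4,"rx":0,"ry":0,"rz":0,"hand":40},{"x":0,"y":0,"z":3,"rx":0,"ry":0,"rz":0,"hand":40},{"x":0,"y":0,"z":2,"rx":0,"ry":0,"rz":0,"hand":40},{"x":0,"y":0,"z":1,"rx":0,"ry":0,"rz":0,"hand":40},{"x":0,"y":0,"z":0,"rx":0,"ry":0,"rz":0,"hand":40},{"x":0,"y":0,"z":0,"rx":0,"ry":0,"rz":0,"hand":40}]'
```

```text
clock: 8.98
eef_pos: [439.2, 62.3, 26.4]
tcp_rot: [3.141, -0.0, 1.698]
contact_force: [0.0, 1.8, -0.8]
opening: 0.606
grasp_force: 26.6
```

```bash
python3 -m creep '[{"x":0,"y":0,"z":1,"rx":0,"ry":0,"rz":0,"hand":40},{"x":0,"y":0,"z":1,"rx":0,"ry":0,"rz":0,"hand":40},{"x":0,"y":0,"z":0,"rx":0,"ry":0,"rz":0,"hand":40},{"x":0,"y":0,"z":0,"rx":0,"ry":0,"rz":0,"hand":40}]'
```

```text
clock: 9.48
eef_pos: [439.2, 62.3, 24.7]
tcp_rot: [3.141, -0.0, 1.698]
contact_force: [-2.7, -0.7, 8.3]
opening: 0.601
grasp_force: 27.7
```

```bash
python3 -m creep '[{"x":0,"y":0,"z":0,"rx":0,"ry":0,"rz":0,"hand":56},{"x":0,"y":0,"z":0,"rx":0,"ry":0,"rz":0,"hand":62},{"x":0,"y":0,"z":0,"rx":0,"ry":0,"rz":0,"hand":62},{"x":0,"y":0,"z":0,"rx":0,"ry":0,"rz":0,"hand":62},{"x":0,"y":0,"z":-10,"rx":0,"ry":0,"rz":0,"hand":62},{"x":0,"y":0,"z":-20,"rx":0,"ry":0,"rz":0,"hand":62},{"x":0,"y":0,"z":-40,"rx":0,"ry":0,"rz":0,"hand":62},{"x":0,"y":0,"z":-45,"rx":0,"ry":0,"rz":0,"hand":62},{"x":0,"y":0,"z":-45,"rx":0,"ry":0,"rz":0,"hand":40},{"x":0,"y":0,"z":-45,"rx":0,"ry":0,"rz":0,"hand":40},{"x":0,"y":0,"z":-45,"rx":0,"ry":0,"rz":0,"hand":28},{"x":37,"y":31,"z":0,"rx":0,"ry":0,"rz":0,"hand":28},{"x":37,"y":31,"z":0,"rx":0,"ry":0,"rz":0,"hand":28},{"x":37,"y":32,"z":0,"rx":0,"ry":0,"rz":0,"hand":28},{"x":0,"y":0,"z":0,"rx":0,"ry":0,"rz":0,"hand":28},{"x":0,"y":0,"z":0,"rx":0,"ry":0,"rz":0,"hand":28}]'
python3 - <<'E'
from h import *
for i,n in enumerate(("wrist","scene","side")):
    w=get_calibration(n); f=grab_frame(n); cv2.imwrite(f"pics/{n}5.png",f[:,:,::-1]); np.savez(f"{n}5.npz",**w)
    if i==0: cv2.imwrite("pics/w5b.png",cv2.resize(f[:,:,::-1],(800,600),interpolation=cv2.INTER_CUBIC))
    if i<2:
        try: print(fitrack([(f,w)],(438,61,(.128,))))
        except Exception as e: print(e)
E
```

```text
clock: 11.48
eef_pos: [517.6, 184.0, 274.3]
tcp_rot: [-3.141, 0.0, 1.698]
contact_force: [1.0, -1.3, 0.4]
opening: 0.325
grasp_force: 0.0
(array([ 4.22144845e+02,  5.89351738e+01, -3.03040373e-01]), np.float64(4.31619978858351))
(array([4.51490548e+02, 7.57319478e+01, 9.92315183e-02]), np.float64(0.04617011278195489))
```

View pics/w5b.png

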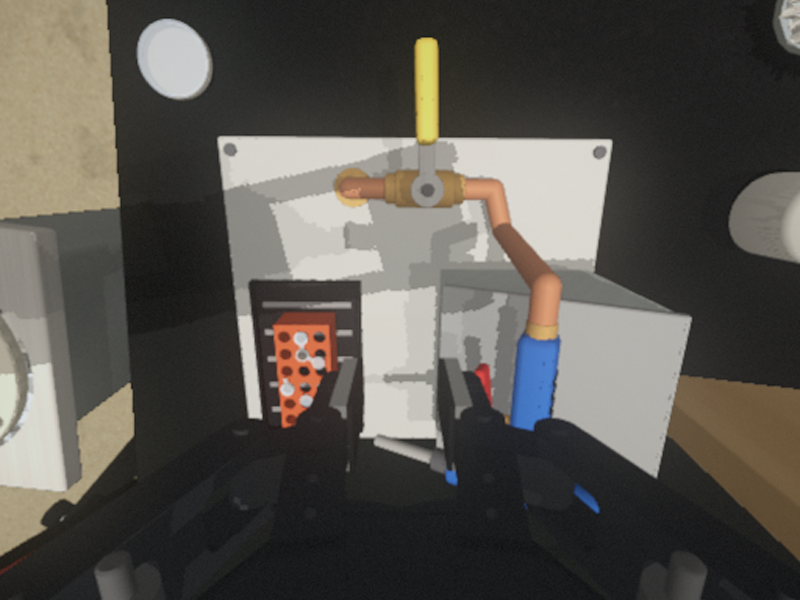

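The rack stands in the tray at (305,370). The cock's hub is at (428,190), the sleeve runs from (428,140) to (427,40), and the left deck corners are at (220,138) and (610,141). The grip ends at (538,335).

Run:
```python
from h import *
w=dict(np.load("wrist5.npz")); k=1.5625; S=lambda q:(np.array(q)+.5)/k-.5
P=lambda u,v,z: ray(w,S((u,v)),z)[:2]
FL,BL=P(220,138,10),P(610,141,10); d=BL-FL; a=np.arctan2(d[1],d[0]); print("deck",FL,BL,np.hypot(*d),a)
a0=.5*(a+.126); ex=np.array([np.cos(a0),np.sin(a0)]); ey=np.array([-ex[1],ex[0]])
O=(FL+BL)/2-ex*(-7.5)-ey*220; print("O",O,"yaw",a0)
print("hub z100",P(428,190,100),"in st",[ex@(P(428,190,100)-O),ey@(P(428,190,100)-O)])
A,B=P(428,140,96),P(427,40,96); print("sleeve",A,B,np.hypot(*(B-A)),"dir",np.arctan2(*(B-A)[::-1]))
H=A-32*(B-A)/np.hypot(*(B-A)); print("axis from sleeve",H,"grip",H+68*(B-A)/np.hypot(*(B-A)))
# tray far edge
A,B=P(250,281,22),P(361,282,22); print("tray c",(A+B)/2-85*ey)
# gun model
t=np.array([438.8,61.5]); c,s=np.cos(np.radians(27)),np.sin(np.radians(27))
g0=np.array([*(t+ex*(75+117*c)-28*ey),112+117*s]); X=np.array([*(ex*c),s]);Y=np.array([*ey,0]);Z=np.cross(X,Y)
for n,q in dict(noz=(-117,0,0),gripEndBack=(18,119,13),gripEndFront=(-7,119,13),gripEndC=(5,119,13),sq=(0,70,0)).items():
    W=g0+np.array(q)@np.array([X,Y,Z]); print(n,W.round(1),((proj(w,W)[0]+.5)*k-.5).round(0))
print(pose()[0],sense()["tcp_rot"])
```

```text
deck [341.16727159 271.06804031] [696.35606272 313.64547421] 357.73162457655985 0.1193034159579021
O [553.12109776  74.92704557] yaw 0.12265170797895106
hub z100 [530.88470758 251.06885894] in st [np.float64(-0.5193755007983221), np.float64(177.53908222238627)]
sleeve [526.08550074 285.54120364] [516.20306387 348.22107994] 63.45415236435381 dir 1.7271742679096342
axis from sleeve [531.06922471 253.93167192] grip [520.47881128 321.10192682]
tray c [439.95834477  64.65368152]
noz [516.7  42.9 112. ] [377. 439.]
gripEndBack [615.6 175.  184.9] [558. 342.]
gripEndFront [593.5 172.3 173.5] [516. 335.]
gripEndC [604.1 173.6 179. ] [536. 338.]
sq [611.6 125.1 165.1] [524. 398.]
[517.73250224 183.46669789 274.56088771] [-3.14149945e+00  1.44577371e-04  1.69704303e+00]
```

```bash
python3 -m creep '[{"x":30,"y":5,"z":0,"rx":0,"ry":0,"rz":0,"hand":45},{"x":45,"y":7,"z":0,"rx":0,"ry":0,"rz":0,"hand":45},{"x":40,"y":5,"z":10,"rx":0,"ry":0,"rz":0,"hand":45},{"x":20,"y":3,"z":25,"rx":0,"ry":0,"rz":-0.03,"hand":45},{"x":0,"y":0,"z":35,"rx":0,"ry":0,"rz":0,"hand":45},{"x":0,"y":0,"z":35,"rx":0,"ry":0,"rz":0,"hand":45},{"x":0,"y":0,"z":35,"rx":0,"ry":0,"rz":0,"hand":45},{"x":0,"y":0,"z":30,"rx":0,"ry":0,"rz":0,"hand":45},{"x":0,"y":0,"z":18,"rx":0,"ry":0,"rz":0,"hand":45},{"x":0,"y":0,"z":13,"rx":0,"ry":0,"rz":0,"hand":45},{"x":0,"y":0,"z":0,"rx":0,"ry":0,"rz":0,"hand":30},{"x":0,"y":0,"z":0,"rx":0,"ry":0,"rz":0,"hand":10},{"x":0,"y":0,"z":0,"rx":0,"ry":0,"rz":0,"hand":10},{"x":0,"y":0,"z":0,"rx":0,"ry":0,"rz":0,"hand":10},{"x":0,"y":0,"z":0,"rx":0,"ry":0,"rz":0,"hand":10}]' 20
```

```text
clock: 13.5
eef_pos: [520.9, 321.0, 74.0]
tcp_rot: [-3.142, -0.0, 1.728]
contact_force: [-6.1, 0.5, 5.4]
opening: 0.185
grasp_force: 21.2
```

```bash
python3 -m creep '[{"x":-0.4,"y":-5.2,"z":0,"rx":0,"ry":0,"rz":-0.075,"hand":10},{"x":-0.8,"y":-10.3,"z":0,"rx":0,"ry":0,"rz":-0.15,"hand":10},{"x":-0.8,"y":-10.3,"z":0,"rx":0,"ry":0,"rz":-0.15,"hand":10},{"x":-0.8,"y":-10.3,"z":0,"rx":0,"ry":0,"rz":-0.15,"hand":10},{"x":-0.8,"y":-10.3,"z":0,"rx":0,"ry":0,"rz":-0.15,"hand":10},{"x":0,"y":0,"z":0,"rx":0,"ry":0,"rz":0,"hand":10}]'
```

```text
clock: 14.25
eef_pos: [478.4, 299.3, 73.9]
tcp_rot: [-3.14, -0.003, 2.404]
contact_force: [-14.8, 6.4, 9.2]
opening: 0.182
grasp_force: 19.2
```

```bash
python3 -m creep '[{"x":-0.4,"y":-10.3,"z":0,"rx":0,"ry":0,"rz":-0.15,"hand":10},{"x":-0.4,"y":-10.3,"z":0,"rx":0,"ry":0,"rz":-0.15,"hand":10},{"x":-0.4,"y":-10.3,"z":0,"rx":0,"ry":0,"rz":-0.15,"hand":10},{"x":-0.4,"y":-10.3,"z":0,"rx":0,"ry":0,"rz":-0.15,"hand":10},{"x":-0.4,"y":-10.3,"z":0,"rx":0,"ry":0,"rz":-0.15,"hand":10},{"x":-0.4,"y":-5.2,"z":0,"rx":0,"ry":0,"rz":-0.075,"hand":10},{"x":0,"y":0,"z":0,"rx":0,"ry":0,"rz":0,"hand":10}]'
```

```text
clock: 15.12
eef_pos: [459.6, 245.8, 73.7]
tcp_rot: [-3.14, -0.004, -3.054]
contact_force: [-12.4, -5.3, 15.9]
opening: 0.188
grasp_force: 19.2
```

```bash
python3 -m creep '[{"x":0,"y":-2,"z":0,"rx":0,"ry":0,"rz":-0.03,"hand":10},{"x":0,"y":-2,"z":0,"rx":0,"ry":0,"rz":-0.03,"hand":10},{"x":0,"y":-1.5,"z":0,"rx":0,"ry":0,"rz":-0.01,"hand":10},{"x":0,"y":0,"z":0,"rx":0,"ry":0,"rz":0,"hand":10}]'
```

```text
clock: 15.62
eef_pos: [460.1, 242.6, 73.8]
tcp_rot: [3.14, -0.004, -2.987]
contact_force: [-15.9, 9.9, 10.3]
opening: 0.186
grasp_force: 29.6
```

```bash
python3 -m creep '[{"x":0,"y":0,"z":0,"rx":0,"ry":0,"rz":0,"hand":30},{"x":0,"y":0,"z":0,"rx":0,"ry":0,"rz":0,"hand":40},{"x":0,"y":0,"z":-10,"rx":0,"ry":0,"rz":0,"hand":40},{"x":0,"y":0,"z":-40,"rx":0,"ry":0,"rz":0,"hand":40},{"x":0,"y":0,"z":-50,"rx":0,"ry":0,"rz":0,"hand":60},{"x":0,"y":0,"z":-50,"rx":0,"ry":0,"rz":0,"hand":75},{"x":0,"y":0,"z":-50,"rx":0,"ry":0,"rz":0.1,"hand":75},{"x":0,"y":0,"z":0,"rx":0,"ry":0,"rz":0.17,"hand":75},{"x":0,"y":0,"z":0,"rx":0,"ry":0,"rz":0.17,"hand":75},{"x":0,"y":0,"z":0,"rx":0,"ry":0,"rz":0.17,"hand":75},{"x":0,"y":0,"z":0,"rx":0,"ry":0,"rz":0.17,"hand":75},{"x":0,"y":0,"z":0,"rx":0,"ry":0,"rz":0.17,"hand":75},{"x":0,"y":0,"z":0,"rx":0,"ry":0,"rz":0.17,"hand":75},{"x":0,"y":0,"z":0,"rx":0,"ry":0,"rz":0.17,"hand":75},{"x":0,"y":0,"z":0,"rx":0,"ry":0,"rz":0.17,"hand":75},{"x":0,"y":0,"z":0,"rx":0,"ry":0,"rz":0.14,"hand":75},{"x":0,"y":0,"z":0,"rx":0,"ry":0,"rz":0,"hand":75}]'
python3 - <<'E'
from h import *
w=get_calibration("wrist"); f=grab_frame("wrist"); cv2.imwrite("pics/w6.png",f[:,:,::-1]); np.savez("w6.npz",**w)
h=cv2.cvtColor(f,cv2.COLOR_RGB2HSV); m=((h[...,0]>20)&(h[...,0]<35)&(h[...,1]>180)&(h[...,2]>120)).astype(np.uint8)
N,l,st,ce=cv2.connectedComponentsWithStats(m)
for i in range(1,N):
    if st[i][4]>80:
        q=np.argwhere(l==i)[:,::-1].astype(np.float32); P=np.array([ray(w,u,98)[:2] for u in q]); c=P.mean(0); e=np.linalg.svd(P-c,full_matrices=False)[2][0]; L=(P-c)@e
        print(c,np.arctan2(e[1],e[0]),np.ptp(L),st[i])
E
```

```text
clock: 17.75
eef_pos: [462.6, 241.6, 273.9]
tcp_rot: [3.141, -0.0, 1.699]
contact_force: [0.3, -0.0, 0.1]
opening: 0.878
grasp_force: 0.0
```

```bash
python3 -m creep '[{"x":0,"y":0,"z":0,"rx":-0.16,"ry":0,"rz":0,"hand":75},{"x":0,"y":0,"z":0,"rx":-0.16,"ry":0,"rz":0,"hand":75},{"x":0,"y":0,"z":0,"rx":-0.151,"ry":0,"rz":0,"hand":75},{"x":0,"y":0,"z":0,"rx":0,"ry":0,"rz":0,"hand":75}]'
cat >> h.py <<'E'
A0=.124; EX=np.array([np.cos(A0),np.sin(A0),0]); EY=np.array([-EX[1],EX[0],0]); c27,s27=np.cos(np.radians(27)),np.sin(np.radians(27))
GX=EX*c27+[0,0,s27]; GY=EY; GZ=np.cross(GX,GY)
G0=np.array([438.8,61.5,14])+EX*(75+117*c27)-28*EY+[0,0,98+117*s27]
def gun(x,y,z): return G0+x*GX+y*GY+z*GZ
def delta(tgt,Rt):
    p,R=pose(); return R.T@(tgt-p), Rn.from_matrix(R.T@Rt).as_rotvec()
RG=np.column_stack([GY,GX,-GZ])
E
python3 - <<'E'
from h import *
p,R=pose(); print(p,"gun coords of TCP",np.array([GX,GY,GZ])@(p-G0))
for z in (60,-20): print(z,[v.round(3) for v in delta(gun(-4,70,z),RG)])
f=grab_frame("wrist"); cv2.imwrite("pics/w7.png",f[:,:,::-1]); 
i=cv2.resize(f[:,:,::-1],(800,600),interpolation=cv2.INTER_CUBIC).copy(); w=get_calibration("wrist")
for q in((-117,0,0),(18,119,13),(-7,119,13),(18,30,13),(-33,70,0)): u=((proj(w,gun(*q))[0]+.5)*1.5625-.5).round().astype(int); cv2.circle(i,tuple(int(v) for v in u),4,(0,255,0),1)
cv2.imwrite("pics/w7b.png",i)
E
```

```text
clock: 18.3
eef_pos: [460.1, 241.0, 272.5]
tcp_rot: [2.672, 0.002, 1.702]
contact_force: [-0.2, 0.4, 0.5]
opening: 0.882
grasp_force: 0.0
[460.08831629 241.00502738 272.49738964] gun coords of TCP [-72.3570165  203.49376849 157.38369522]
60 [array([-134.11 ,   67.533,   97.112]), array([-0.002, -0.001,  0.007])]
-20 [array([-134.199,   67.679,  177.112]), array([-0.002, -0.001,  0.007])]
```

View pics/w7b.png

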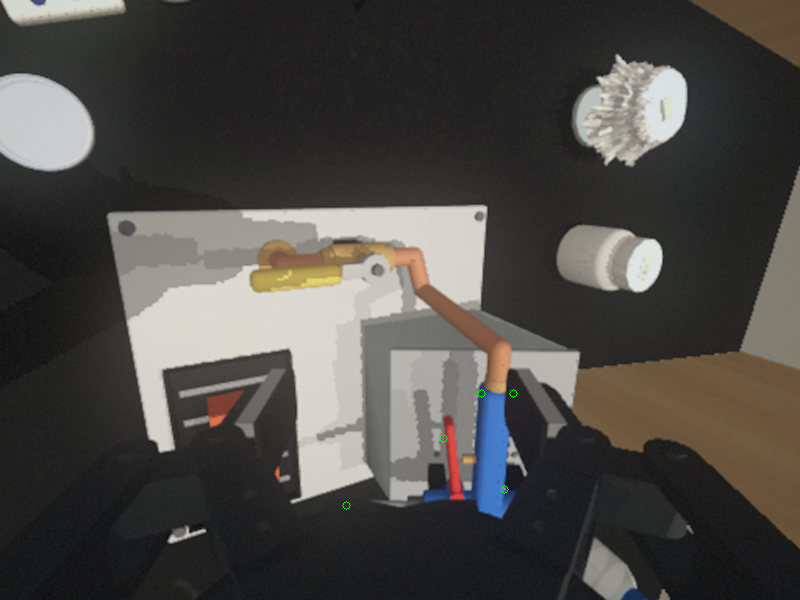

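The cock handle, at (300,275), now lies along the pipe, so the cock is open. The red trigger's front at (444,438) matches the model to about 1 px, and the rack is still in the tray.

```bash
python3 -m creep '[{"x":-20,"y":10,"z":14,"rx":0,"ry":0,"rz":0.007,"hand":75},{"x":-35,"y":17,"z":25,"rx":0,"ry":0,"rz":0,"hand":75},{"x":-35,"y":17,"z":25,"rx":0,"ry":0,"rz":0,"hand":75},{"x":-30,"y":14,"z":22,"rx":0,"ry":0,"rz":0,"hand":75},{"x":-15,"y":7,"z":11,"rx":0,"ry":0,"rz":0,"hand":75},{"x":0,"y":0,"z":0,"rx":0,"ry":0,"rz":0,"hand":75},{"x":0,"y":0,"z":0,"rx":0,"ry":0,"rz":0,"hand":75}]'
python3 - <<'E'
from h import *
p,R=pose(); print("gun coords of TCP",np.array([GX,GY,GZ])@(p-G0)); print([v.round(3) for v in delta(gun(-7,70,-21),RG)])
f=grab_frame("wrist"); cv2.imwrite("pics/w8.png",f[:,:,::-1]); 
i=cv2.resize(f[:,:,::-1],(800,600),interpolation=cv2.INTER_CUBIC).copy(); w=get_calibration("wrist")
for q in((18,119,0),(-7,119,0),(18,80,0),(-33,70,9),(-7,70,0)): u=((proj(w,gun(*q))[0]+.5)*1.5625-.5).round().astype(int); cv2.circle(i,tuple(int(v) for v in u),4,(0,255,0),1)
cv2.imwrite("pics/w8b.png",i)
E
```

```text
clock: 19.23
eef_pos: [580.5, 120.4, 216.3]
tcp_rot: [2.671, -0.003, 1.691]
contact_force: [0.2, -0.0, -0.5]
opening: 0.878
grasp_force: 0.0
gun coords of TCP [-4.66515851 68.88134925 59.83162401]
[array([ 0.991, -2.271, 80.835]), array([-0.001, -0.001, -0.004])]
```

View pics/w8b.png

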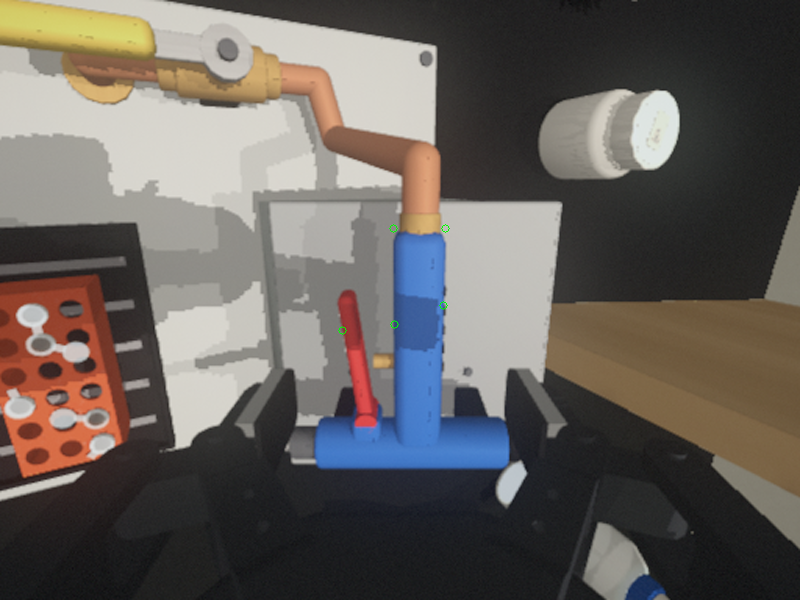

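The gun model points fit to about 2 px. The red trigger, at (345,330) to (365,415), is released, and the fingers straddle the grip.

```bash
python3 -m creep '[{"x":1,"y":-2,"z":20,"rx":0,"ry":0,"rz":0,"hand":75},{"x":0,"y":0,"z":22,"rx":0,"ry":0,"rz":0,"hand":75},{"x":0,"y":0,"z":20,"rx":0,"ry":0,"rz":0,"hand":75},{"x":0,"y":0,"z":12,"rx":0,"ry":0,"rz":0,"hand":75},{"x":0,"y":0,"z":6,"rx":0,"ry":0,"rz":0,"hand":75},{"x":0,"y":0,"z":0,"rx":0,"ry":0,"rz":0,"hand":75},{"x":0,"y":0,"z":0,"rx":0,"ry":0,"rz":0,"hand":75}]'
python3 - <<'E'
from h import *
p,R=pose(); print("gun coords of TCP",np.array([GX,GY,GZ])@(p-G0))
E
```

```text
clock: 20.15
eef_pos: [614.1, 125.8, 144.4]
tcp_rot: [2.67, -0.003, 1.692]
contact_force: [0.4, -0.3, 0.5]
opening: 0.878
grasp_force: 0.0
gun coords of TCP [ -7.0377259   70.07949221 -19.6838845 ]
```

Now I squeeze at 45 N, shifting 6 mm toward the grip's centre.

```bash
python3 -m creep '[{"x":0,"y":3,"z":0,"rx":0,"ry":0,"rz":0,"hand":65},{"x":0,"y":3,"z":0,"rx":0,"ry":0,"rz":0,"hand":50},{"x":0,"y":0,"z":0,"rx":0,"ry":0,"rz":0,"hand":30},{"x":0,"y":0,"z":0,"rx":0,"ry":0,"rz":0,"hand":30},{"x":0,"y":0,"z":0,"rx":0,"ry":0,"rz":0,"hand":30},{"x":0,"y":0,"z":0,"rx":0,"ry":0,"rz":0,"hand":30}]' 45
```

```text
clock: 20.9
eef_pos: [618.9, 126.1, 147.0]
tcp_rot: [2.671, -0.004, 1.69]
contact_force: [-7.6, -2.0, 8.6]
opening: 0.417
grasp_force: 50.2
```

The opening is 35.6 mm, so the trigger is home. I hold it for 2.25 s.

```bash
python3 -m creep '[{"x":0,"y":0,"z":0,"rx":0,"ry":0,"rz":0,"hand":30},{"x":0,"y":0,"z":0,"rx":0,"ry":0,"rz":0,"hand":30},{"x":0,"y":0,"z":0,"rx":0,"ry":0,"rz":0,"hand":30},{"x":0,"y":0,"z":0,"rx":0,"ry":0,"rz":0,"hand":30},{"x":0,"y":0,"z":0,"rx":0,"ry":0,"rz":0,"hand":30},{"x":0,"y":0,"z":0,"rx":0,"ry":0,"rz":0,"hand":30},{"x":0,"y":0,"z":0,"rx":0,"ry":0,"rz":0,"hand":30},{"x":0,"y":0,"z":0,"rx":0,"ry":0,"rz":0,"hand":30},{"x":0,"y":0,"z":0,"rx":0,"ry":0,"rz":0,"hand":30},{"x":0,"y":0,"z":0,"rx":0,"ry":0,"rz":0,"hand":30},{"x":0,"y":0,"z":0,"rx":0,"ry":0,"rz":0,"hand":30},{"x":0,"y":0,"z":0,"rx":0,"ry":0,"rz":0,"hand":30},{"x":0,"y":0,"z":0,"rx":0,"ry":0,"rz":0,"hand":30},{"x":0,"y":0,"z":0,"rx":0,"ry":0,"rz":0,"hand":30},{"x":0,"y":0,"z":0,"rx":0,"ry":0,"rz":0,"hand":30},{"x":0,"y":0,"z":0,"rx":0,"ry":0,"rz":0,"hand":30},{"x":0,"y":0,"z":0,"rx":0,"ry":0,"rz":0,"hand":30},{"x":0,"y":0,"z":0,"rx":0,"ry":0,"rz":0,"hand":30}]'
```

```text
clock: 23.15
eef_pos: [619.0, 126.0, 147.0]
tcp_rot: [2.671, -0.004, 1.69]
contact_force: [-6.3, -0.2, 9.1]
opening: 0.42
grasp_force: 50.2
```

```bash
python3 -m creep '[{"x":0,"y":0,"z":0,"rx":0,"ry":0,"rz":0,"hand":55},{"x":0,"y":-3,"z":0,"rx":0,"ry":0,"rz":0,"hand":75},{"x":0,"y":-3,"z":0,"rx":0,"ry":0,"rz":0,"hand":75},{"x":0,"y":0,"z":0,"rx":0,"ry":0,"rz":0,"hand":75},{"x":0,"y":0,"z":0,"rx":0,"ry":0,"rz":0,"hand":75},{"x":0,"y":0,"z":-10,"rx":0,"ry":0,"rz":0,"hand":75},{"x":0,"y":0,"z":-30,"rx":0,"ry":0,"rz":0,"hand":75},{"x":0,"y":0,"z":-40,"rx":0,"ry":0,"rz":0,"hand":75},{"x":30,"y":-14,"z":-22,"rx":0,"ry":0,"rz":0,"hand":75},{"x":35,"y":-17,"z":-25,"rx":0,"ry":0,"rz":0,"hand":75},{"x":35,"y":-17,"z":-25,"rx":0,"ry":0,"rz":0,"hand":75},{"x":34,"y":-17,"z":-25,"rx":0,"ry":0,"rz":0,"hand":75},{"x":0,"y":0,"z":0,"rx":0.16,"ry":0,"rz":0,"hand":45},{"x":0,"y":0,"z":0,"rx":0.16,"ry":0,"rz":0,"hand":45},{"x":0,"y":0,"z":0,"rx":0.15,"ry":0,"rz":0,"hand":45},{"x":0,"y":0,"z":0,"rx":0,"ry":0,"rz":0,"hand":45}]'
python3 - <<'E'
from h import *
grab_frame("wrist")
f=grab_frame("wrist"); cv2.imwrite("pics/w9.png",f[:,:,::-1]); f=grab_frame("scene"); cv2.imwrite("pics/scene9.png",f[:,:,::-1])
f2=grab_frame("side"); cv2.imwrite("pics/side9.png",f2[:,:,::-1])
h=lambda f:cv2.cvtColor(f,cv2.COLOR_RGB2HSV)
for n,ff in(("scene",f),("side",f2)):
  q=h(ff); m=((q[...,0]>20)&(q[...,0]<35)&(q[...,1]>180)&(q[...,2]>120)); print(n,m.sum(),np.argwhere(m).mean(0) if m.any() else 0)
E
```

```text
clock: 25.15
eef_pos: [462.4, 241.8, 272.7]
tcp_rot: [3.14, -0.004, 1.69]
contact_force: [0.1, 0.1, -1.1]
opening: 0.528
grasp_force: 0.0
scene 62 [194.22580645 196.33870968]
side 48 [206.79166667 196.41666667]
```

```bash
python3 -m creep '[{"x":0,"y":0,"z":0,"rx":0,"ry":0,"rz":-0.15,"hand":45},{"x":0,"y":0,"z":0,"rx":0,"ry":0,"rz":-0.17,"hand":45},{"x":0,"y":0,"z":0,"rx":0,"ry":0,"rz":-0.17,"hand":45},{"x":0,"y":0,"z":0,"rx":0,"ry":0,"rz":-0.17,"hand":45},{"x":0,"y":0,"z":0,"rx":0,"ry":0,"rz":-0.17,"hand":45},{"x":0,"y":0,"z":0,"rx":0,"ry":0,"rz":-0.17,"hand":45},{"x":0,"y":0,"z":0,"rx":0,"ry":0,"rz":-0.17,"hand":45},{"x":0,"y":0,"z":0,"rx":0,"ry":0,"rz":-0.17,"hand":45},{"x":0,"y":0,"z":0,"rx":0,"ry":0,"rz":-0.17,"hand":45},{"x":2,"y":1,"z":30,"rx":0.002,"ry":0,"rz":-0.07,"hand":45},{"x":0,"y":0,"z":45,"rx":0,"ry":0,"rz":0,"hand":45},{"x":0,"y":0,"z":45,"rx":0,"ry":0,"rz":0,"hand":45},{"x":0,"y":0,"z":35,"rx":0,"ry":0,"rz":0,"hand":45},{"x":0,"y":0,"z":10,"rx":0,"ry":0,"rz":0,"hand":45},{"x":0,"y":0,"z":0,"rx":0,"ry":0,"rz":0,"hand":45},{"x":0,"y":0,"z":0,"rx":0,"ry":0,"rz":0,"hand":45}]' 20
```

```text
clock: 27.35
eef_pos: [459.6, 243.3, 109.0]
tcp_rot: [3.14, 0.004, -3.011]
contact_force: [0.1, 0.1, 0.0]
opening: 0.526
grasp_force: 0.0
```

```bash
python3 -m creep '[{"x":0,"y":0,"z":20,"rx":0,"ry":0,"rz":0,"hand":45},{"x":0,"y":0,"z":15,"rx":0,"ry":0,"rz":0,"hand":45},{"x":0,"y":0,"z":0,"rx":0,"ry":0,"rz":0,"hand":25},{"x":0,"y":0,"z":0,"rx":0,"ry":0,"rz":0,"hand":10},{"x":0,"y":0,"z":0,"rx":0,"ry":0,"rz":0,"hand":10},{"x":0,"y":0,"z":0,"rx":0,"ry":0,"rz":0,"hand":10},{"x":0,"y":0,"z":0,"rx":0,"ry":0,"rz":0,"hand":10},{"x":-0.2,"y":5.2,"z":0,"rx":0,"ry":0,"rz":0.075,"hand":10},{"x":-0.7,"y":10.3,"z":0,"rx":0,"ry":0,"rz":0.15,"hand":10},{"x":-0.7,"y":10.3,"z":0,"rx":0,"ry":0,"rz":0.15,"hand":10},{"x":-0.7,"y":10.3,"z":0,"rx":0,"ry":0,"rz":0.15,"hand":10},{"x":-0.7,"y":10.3,"z":0,"rx":0,"ry":0,"rz":0.15,"hand":10},{"x":0,"y":0,"z":0,"rx":0,"ry":0,"rz":0,"hand":10}]' 20
```

```text
clock: 28.98
eef_pos: [468.8, 288.3, 72.8]
tcp_rot: [3.139, 0.001, 2.598]
contact_force: [2.7, 1.1, 2.7]
opening: 0.184
grasp_force: 23.2
```

```bash
python3 -m creep '[{"x":-0.7,"y":10.3,"z":0,"rx":0,"ry":0,"rz":0.15,"hand":10},{"x":-0.7,"y":10.3,"z":0,"rx":0,"ry":0,"rz":0.15,"hand":10},{"x":-0.7,"y":10.3,"z":0,"rx":0,"ry":0,"rz":0.15,"hand":10},{"x":-0.7,"y":10.3,"z":0,"rx":0,"ry":0,"rz":0.15,"hand":10},{"x":-0.7,"y":10.3,"z":0,"rx":0,"ry":0,"rz":0.15,"hand":10},{"x":-0.4,"y":7,"z":0,"rx":0,"ry":0,"rz":0.1,"hand":10},{"x":0,"y":0,"z":0,"rx":0,"ry":0,"rz":0,"hand":10}]'
```

```text
clock: 29.85
eef_pos: [516.4, 321.2, 72.9]
tcp_rot: [3.137, -0.003, 1.75]
contact_force: [5.2, 6.5, -4.5]
opening: 0.184
grasp_force: 22.7
```

```bash
python3 -m creep '[{"x":0,"y":2.5,"z":0,"rx":0,"ry":0,"rz":0.035,"hand":10},{"x":0,"y":2.5,"z":0,"rx":0,"ry":0,"rz":0.035,"hand":10},{"x":0,"y":2.5,"z":0,"rx":0,"ry":0,"rz":0.01,"hand":10},{"x":0,"y":0,"z":0,"rx":0,"ry":0,"rz":0,"hand":10}]'
```

```text
clock: 30.35
eef_pos: [521.1, 321.7, 72.8]
tcp_rot: [-3.141, -0.002, 1.671]
contact_force: [-5.3, 6.5, 2.5]
opening: 0.186
grasp_force: 27.4
```

```bash
python3 -m creep '[{"x":0,"y":3,"z":0,"rx":0,"ry":0,"rz":0,"hand":10},{"x":0,"y":0,"z":0,"rx":0,"ry":0,"rz":0,"hand":10}]'
```

```text
clock: 30.6
eef_pos: [521.2, 321.7, 72.6]
tcp_rot: [-3.136, -0.002, 1.671]
contact_force: [-17.3, 7.3, 10.5]
opening: 0.185
grasp_force: 28.3
```

That is the hard stop. I release, lift, and check everything with a last look.

```bash
python3 -m creep '[{"x":0,"y":-3,"z":0,"rx":0,"ry":0,"rz":0,"hand":10},{"x":0,"y":0,"z":0,"rx":0,"ry":0,"rz":0,"hand":30},{"x":0,"y":0,"z":0,"rx":0,"ry":0,"rz":0,"hand":42},{"x":0,"y":0,"z":0,"rx":0,"ry":0,"rz":0,"hand":42},{"x":0,"y":0,"z":-10,"rx":0,"ry":0,"rz":0,"hand":42},{"x":0,"y":0,"z":-40,"rx":0,"ry":0,"rz":0,"hand":42},{"x":0,"y":0,"z":-50,"rx":0,"ry":0,"rz":0,"hand":42},{"x":0,"y":0,"z":-50,"rx":0,"ry":0,"rz":0,"hand":42},{"x":0,"y":0,"z":-50,"rx":0,"ry":0,"rz":0,"hand":42},{"x":-45,"y":-20,"z":0,"rx":0,"ry":0,"rz":0,"hand":42},{"x":-45,"y":-20,"z":0,"rx":0,"ry":0,"rz":0,"hand":42},{"x":-45,"y":-20,"z":0,"rx":0,"ry":0,"rz":0,"hand":42},{"x":0,"y":0,"z":0,"rx":0,"ry":0,"rz":0,"hand":42},{"x":0,"y":0,"z":0,"rx":0,"ry":0,"rz":0,"hand":42}]'
python3 - <<'E'
from h import *
w=get_calibration("wrist"); f=grab_frame("wrist")
cv2.imwrite("pics/w10b.png",cv2.resize(f[:,:,::-1],(800,600),interpolation=cv2.INTER_CUBIC))
q=cv2.cvtColor(f,cv2.COLOR_RGB2HSV); m=((q[...,0]>22)&(q[...,0]<35)&(q[...,1]>180)&(q[...,2]>120)).astype(np.uint8); N,l,st,ce=cv2.connectedComponentsWithStats(m)
i=1+st[1:,4].argmax(); P=np.array([ray(w,u,98)[:2] for u in np.argwhere(l==i)[:,::-1].astype(float)]); e=np.linalg.svd(P-P.mean(0),full_matrices=False)[2][0]
print(P.mean(0),np.arctan2(*(e*np.sign(e[1]))[::-1])-np.pi/2-.124, sense()["contact_force"])
E
```

```text
clock: 32.35
eef_pos: [475.7, 180.9, 273.2]
tcp_rot: [3.139, -0.002, 1.666]
contact_force: [-0.2, 0.2, 0.4]
opening: 0.489
grasp_force: 0.0Traceback (most recent call last):
  File "<stdin>", line 5, in <module>
ValueError: attempt to get argmax of an empty sequence
```

View pics/w10b.png

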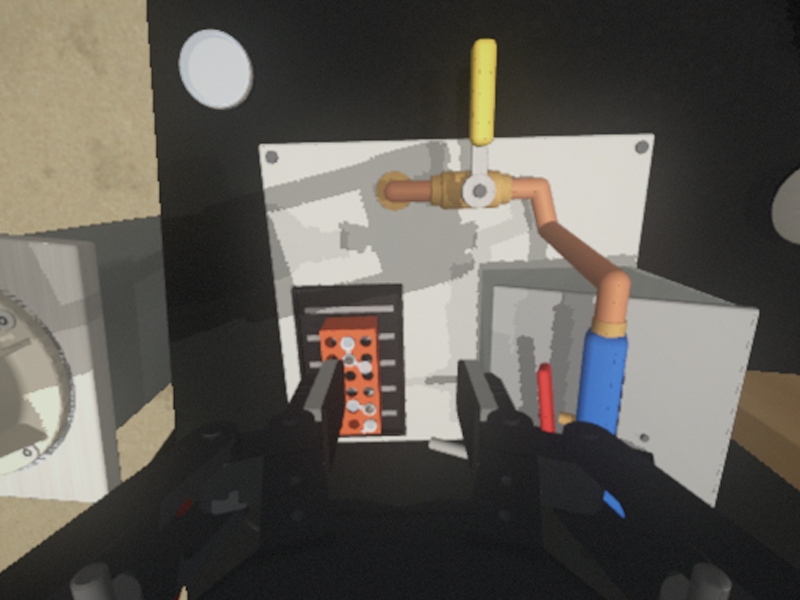

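The rack stands in the tray at (350,380), the trigger is released at (545,395), and the handle from (480,191) to (484,45) lies across the pipe. I check the handle angle and the rack's position numerically.

Run:
```python
from h import *
w=get_calibration("wrist"); k=1.5625
P=lambda u,v,z: ray(w,(np.array([u,v])+.5)/k-.5,z)[:2]
ang=lambda d:np.arctan2(d[1],d[0])
dk=ang(P(653,135,10)-P(260,147,10)); hd=ang(P(483.5,45,98)-P(482,140,98)); print("deck",dk,"cock",hd-np.pi/2-.5*(dk+.124), "hub-based",ang(P(483.5,45,98)-P(480,191,100))-np.pi/2-.124)
t=(P(293,286,22)+P(404,284,22))/2-85*EY[:2]; A,B=P(321,330,54),P(379,329,54); r=(A+B)/2-56*EY[:2]
print("rack-tray",EX[:2]@(r-t),EY[:2]@(r-t),"yaw",ang(B-A)-.124)
```

```text
deck 0.12355199414066333 cock 0.010339165072701995 hub-based -0.0031280277763007236
rack-tray 2.9104859679443 -5.644754291928861 yaw -0.011967430702180232
```

Everything is within tolerance, so I'm handing in.

```bash
python3 -c "
from rig import *
print(sign_off())"
```

```text
the job is handed in; nothing more can be done
None
```

The job is handed in, with no verdict shown: at the last check the rack stood about 3 mm and 6 mm off the tray's centre and the cock was shut to within about 0.01 rad; the trigger had been held home for over 2 s and released, and neither bottle nor the carton was knowingly touched, though I did not re-measure them at the end.

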